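Free the clamped acrylic door and slide it shut

TASK

One acrylic door of the small white desktop cabinet, the one with the orange knob, is clamped half-open. Turn the orange knob counter-clockwise all the way to its loose stop, then slide that door fully shut and leave the knob loose. Leave the grey knob of the other door clamped as it is.

Things in the scene. Friction and masses are not known exactly. Their poses are not given: they have to be found in the camera images.
- orange_grip (a point): On the turning axis (vertical) of the orange bar knob, at gripping height; moves with the door, does not turn with the knob. Handle 46 long, 14 wide, 30 mm high; point 11 mm below its top, 27 mm above the 18 mm wide carriage bar on the cabinet (white, 360 long, 190 mm high). z up; y along the track, the way this door slides SHUT; x across. Clear all round; grey knob 150 mm or more to -y.
- orange_knob (a joint): Angle of the orange clamp knob, rad, 0 to 1.5. 0 = loose stop, handle's long side along x of orange_grip (across the track); grows clockwise from above (tightening), at 1.5 the handle is nearly along the track. Starts 1.15 to 1.4. Holds the door above about 0.6, frees it below. Stays where left; takes up to 0.3 N m.
- orange_door (a joint): How far the clear door (172 mm wide) with the orange knob stands open, m: 0 = fully shut at its end stop, grows towards the cabinet's middle (-y of orange_grip), at most 0.13. Starts 0.06 to 0.11. Freed, it slides with 1 to 2 N and is moved by its knob.
- grey_knob (a joint): Angle of the grey clamp knob (same shape and senses, other end of the cabinet's top), which holds the other door shut, rad. Starts 1.15 to 1.4, to stay so.

How it is judged:
On the way:
1. the orange knob is turned loose while its door still stands open (value of joint orange_knob below 0.4 rad and value of joint orange_door above 0.035 m), for 0.1 s.
At the end, for the whole second after the job is handed in: The door with the orange knob is shut to within 12 mm and at rest, the orange knob is loose (below 0.5 rad), the grey knob is still clamped (above 0.9 rad) (value of joint orange_door below 0.012 m and value of joint orange_knob below 0.5 rad and value of joint grey_knob above 0.9 rad and velocity of joint orange_door between -0.01 and 0.01 m/s); the robot touches nothing.
It fails at once if the grey knob is loosened (value of joint grey_knob below 0.9 rad).
It also fails if it takes over 32 s, if anything falls off the work surface, if the arm or the gripper's body presses on something with over 40 N, if the wrist force passes 120 N, or if a joint passes its speed limit or range.

ROBOT

A 6-joint arm with a two-finger parallel gripper is mounted at the origin on the work surface. World frame = base frame: x ahead of the robot, y to its left, z up, the work surface at z = 0. Lengths are in m, angles in rad, forces in N, time in s.
With the tool pointing down it reaches from about 0.35 to 0.775 m from the base axis. Payload 7.3 kg.
Tool frame: the origin (TCP) lies midway between the tips of the shut fingers; the grasp point (between the pads) lies 19 mm behind it (robot.tcp_to_grasp is the distance from the TCP to the grasp point, in m); x points along the fingers, z is the direction in which the jaws open and shut, and the axes are right-handed (so a half turn about x gives the same grasp; the last joint's range is limited). The gripper opens to 92 mm and grips with 3 to 60 N. Pads are 19 mm wide; open, the fingers measure 130 mm over their backs; the gripper's body (75 mm by 190 mm) begins 47 mm behind the grasp point.
Start: joints at [-1.445, 0.342, 1.524, -0, 1.275, -0.146], TCP at [0.141, -0.506, 0.227] pointing down, gripper open.
Joint ranges: [-2.53, 2.53], [-0.77, 2.02], [0.04, 2.7], [-1, 4.14], [0.28, 2.66], [-3.11, 3.11]. Speed limits (rad/s): [2.57, 2.57, 3.14, 3.14, 3.14, 3.14].

INTERFACE

Orientations are given as [roll, pitch, yaw] about the fixed x, y, z axes, in that order (R = Rz(yaw) Ry(pitch) Rx(roll)).
In Python, from cell import robot gives the robot as it stands.
- The arm moves only by the tool move_arm, never from a script. Its argument "deltas" is a list of rows, each an object with "dp": the shift along the tool's x, y, z in m, a list of three; "turn": the turn, a rotation vector about the tool's x, y, z in degrees, a list of three. A call has 1 to 10 rows; each row is the pose to reach, as a shift and turn from the pose commanded when the call began, along the tool's axes at that moment; what a row does not reach only later rows make up. A row lasts 1/10 s, in which the tool goes at most 50 mm and 8.59 degrees, less where a joint would pass 70% of its speed; a pose out of reach is approached as far as the arm can. A call with a gripper value outside its range is refused whole. "hand" is the finger opening in m, from 0 to 0.0918, set as the call begins (left out, the last holds). The fingers move at their own pace and stop on an object; "squeeze" is the grip in N (left out, the last holds). Time passes only in rows, so rows that repeat a pose let the fingers close. It gives the time, the measured TCP pose, the force and the opening at its end, in the units of the state.
- robot.observe(): the state, without advancing time (a new reading comes with each control period).
- robot.read_camera(name): name is "scene" or "top" or "wrist"; returns (picture, depth): 480x640x3 uint8, red, green, blue; 480x640 float32, m along the optical axis (not along the pixel's ray), 0 where there is no reading.
- robot.camera_info(name): a dict with "fx", "fy", "cx", "cy" (pixels), "k1" (the pictures are not rectified: a ray, as slopes to the right and down, at radius r is drawn at 1 + k1 r^2 times it, then the intrinsics apply), "R" (3x3) and "t" (3): a world point X has camera coordinates R X + t. Camera axes: x right, y down, z forward; pixel columns grow to the right and rows downward; lengths in m; the calibration is good to about 2 mm. A picture is of the moment at which its call begins: read the wrist's pose just before it. camera_info takes no time and is no camera call; for the wrist camera it gives the pose at the moment of the call.
- robot.hand_in(): hands the job in, once; it reports no verdict.
The state is a dict: "time": time; "qpos": joint angles; "qvel": joint speeds; "joint_efforts": joint torques, N m; "tool_pos": TCP position; "tool_rot": TCP orientation; "contact_force": force on the tool from outside, world axes, zero at the start; "torque": the same for the moment, N m; "opening": finger opening in m.
Only numpy, scipy, OpenCV 4.12 (cv2) and the standard library are available. Lean on these libraries where they do the work, as an engineer would, in place of code of your own. Each camera call takes 0.05 s, during which the arm holds its last target.

## Working session

There is one attempt and no reset: what is moved stays moved. The work goes in short steps, Python scripts to look and compute and a tool call to move; the robot and the scene stay as the last step left them, time stands still between calls to the robot, and variables do not carry over. Pictures are saved under pics/ and viewed, and the job is handed in when it is done.

Besides the shell and the picture viewer there is one more tool, called after ">>>" as name([rows], argument=value, ...), one row to a line, values as JSON. move_arm: Moves the arm, as the interface text tells. Its arguments: {"type":"object","properties":{"deltas":{"type":"array"},"hand":{"type":"number"},"squeeze":{"type":"number"}},"required":["deltas"]}

```bash
mkdir -p pics; ls; python3 - <<'E'
from cell import robot
import cv2
print(robot.observe())
for n in ("scene","top"):
    p,d=robot.read_camera(n); cv2.imwrite(f"pics/{n}0.png",p[:,:,::-1]); import numpy as np; np.savez(f"{n}0.npz",p=p,d=d)
    print(robot.camera_info(n))
E
```

```text
pics
{'time': 0.0, 'qpos': array([-1.44503937e+00,  3.42744503e-01,  1.52502553e+00,  3.59060853e-07,
        1.27541687e+00, -1.45976474e-01]), 'qvel': array([-0.00202914,  0.00139381,  0.0006611 ,  0.00044337,  0.0012667 ,
        0.00073493]), 'joint_efforts': array([ 1.26172155e-03, -4.31232584e+01, -2.44222766e+01,  7.19306013e-02,
        5.56878909e-02, -1.11565437e-04]), 'tool_pos': array([ 0.14089143, -0.50530854,  0.2260307 ]), 'tool_rot': array([2.99540082, 1.56920208, 1.69633781]), 'contact_force': array([ 0.20464229,  0.60745763, -0.76797444]), 'torque': array([-0.05911009, -0.05351249,  0.0200678 ]), 'opening': 0.09138217585672544}
{'fx': 495.86786787874524, 'fy': 495.86786787874524, 'cx': 309.42546587296755, 'cy': 242.0373385579338, 'k1': -0.09897155943092546, 'R': array([[ 0.32126546,  0.94695296, -0.00828172],
       [ 0.79435534, -0.27423523, -0.54202825],
       [-0.5155464 ,  0.16755632, -0.84031945]]), 't': array([-0.18324976, -0.29726762,  1.28375793])}
{'fx': 597.126039258572, 'fy': 597.126039258572, 'cx': 316.7437205716499, 'cy': 236.70035498964057, 'k1': -0.03978143196589979, 'R': array([[ 0.02771096, -0.99913844, -0.03089455],
       [-0.99675705, -0.02528269, -0.07639488],
       [ 0.07554797,  0.03291134, -0.99659889]]), 't': array([0.03522329, 0.54068735, 1.18774462])}
```

View pics/scene0.png

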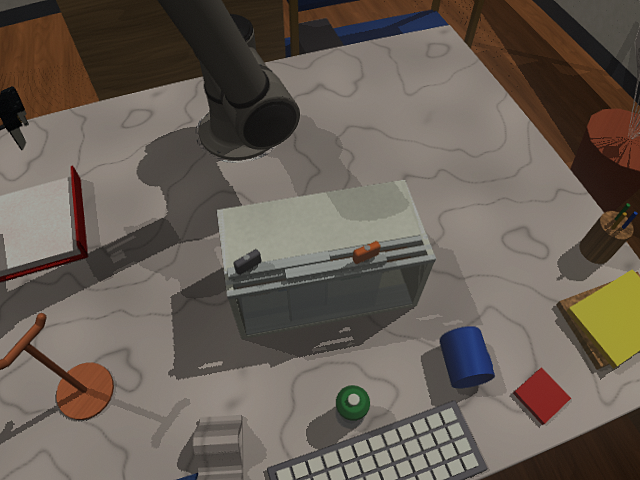

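View pics/top0.png

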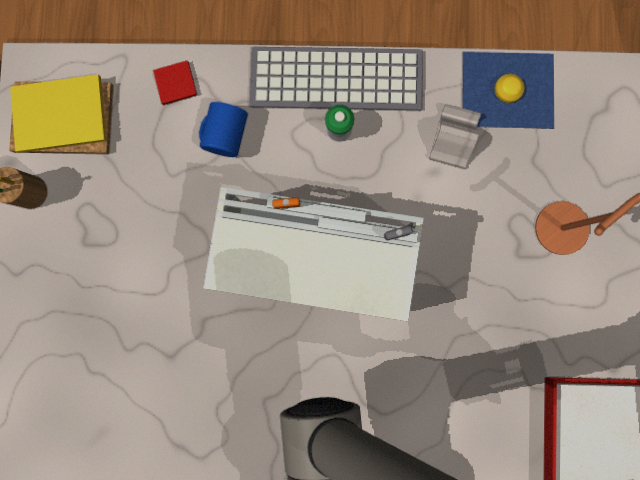

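```bash
cat > h.py <<'E'
import numpy as np, cv2
def ray(ci,uv):
    K=np.array([[ci['fx'],0,ci['cx']],[0,ci['fy'],ci['cy']],[0,0,1]])
    n=cv2.undistortPoints(np.float64(uv).reshape(-1,1,2),K,np.array([ci['k1'],0,0,0.])).reshape(-1,2)
    return np.c_[n,np.ones(len(n))]
def world(ci,uv,d):
    return (ray(ci,uv)*np.asarray(d).reshape(-1,1)-ci['t'])@ci['R']
def plane(ci,uv,z):
    r=ray(ci,uv)@ci['R']; c=-ci['R'].T@ci['t']
    return c+r*((z-c[2])/r[:,2])[:,None]
def pix(m): v,u=np.nonzero(m); return np.c_[u,v]
E
python3 - <<'E'
from h import *
from cell import robot
for n in ("top","scene"):
    z=np.load(n+"0.npz");p,d=z['p'],z['d'];ci=robot.camera_info(n)
    hsv=cv2.cvtColor(p,cv2.COLOR_RGB2HSV)
    m=cv2.inRange(hsv,(3,150,80),(20,255,255))
    roi=np.zeros_like(m)
    if n=="top": roi[190:215,265:305]=1
    else: roi[235:270,340:390]=1
    uv=pix(m*roi); W=world(ci,uv,d[uv[:,1],uv[:,0]])
    print(n,len(uv),W.mean(0),W.min(0),W.max(0))
    zt=np.percentile(W[:,2],90);print('ztop',zt)
    t=W[W[:,2]>zt-.006]; print(t[:,:2].mean(0),cv2.minAreaRect(np.float32(t[:,:2])),len(t))
    # cabinet top points
    v,u=np.mgrid[0:480,0:640]; A=world(ci,np.c_[u.ravel(),v.ravel()],d.ravel())
    s=(A[:,2]>.17)&(A[:,2]<.25)&(d.ravel()>0)&(A[:,0]>.2)
    B=A[s]; h,e=np.histogram(B[:,2],bins=np.arange(.17,.252,.004)); print(list(zip(e.round(3),h)))
    c=B[(B[:,2]>.18)&(B[:,2]<.2)]; r=cv2.minAreaRect(np.float32(c[:,:2])); print(r, cv2.boxPoints(r))
p=np.load("top0.npz")['p'][175:255,200:440]; cv2.imwrite("pics/topz.png",cv2.resize(p,None,fx=3.3,fy=3.3,interpolation=cv2.INTER_CUBIC)[:,:,::-1])
p=np.load("scene0.npz")['p'][170:350,200:450]; cv2.imwrite("pics/scz.png",cv2.resize(p,None,fx=3.2,fy=3.2,interpolation=cv2.INTER_CUBIC)[:,:,::-1])
E
```

```text
top 203 [0.57777541 0.09469276 0.24309747] [0.44822617 0.00977271 0.21658098] [0.58873717 0.11719506 1.22609892]
ztop 0.2427768405029965
[0.57871276 0.09424614] ((0.5264298915863037, 0.050051249563694), (0.17134766280651093, 0.03990862891077995), 40.36159133911133) 158
[(np.float64(0.17), np.int64(14)), (np.float64(0.174), np.int64(20)), (np.float64(0.178), np.int64(77)), (np.float64(0.182), np.int64(285)), (np.float64(0.186), np.int64(7845)), (np.float64(0.19), np.int64(9554)), (np.float64(0.194), np.int64(472)), (np.float64(0.198), np.int64(254)), (np.float64(0.202), np.int64(1249)), (np.float64(0.206), np.int64(279)), (np.float64(0.21), np.int64(28)), (np.float64(0.214), np.int64(38)), (np.float64(0.218), np.int64(45)), (np.float64(0.222), np.int64(61)), (np.float64(0.226), np.int64(61)), (np.float64(0.23), np.int64(62)), (np.float64(0.234), np.int64(141)), (np.float64(0.238), np.int64(356)), (np.float64(0.242), np.int64(245)), (np.float64(0.246), np.int64(324))]
((0.408860445022583, -0.10026633739471436), (0.6831679940223694, 0.3729163408279419), 87.18555450439453) [[ 0.20585486 
[... 607 characters left out ...]
, np.int64(302)), (np.float64(0.198), np.int64(1129)), (np.float64(0.202), np.int64(838)), (np.float64(0.206), np.int64(105)), (np.float64(0.21), np.int64(125)), (np.float64(0.214), np.int64(187)), (np.float64(0.218), np.int64(180)), (np.float64(0.222), np.int64(184)), (np.float64(0.226), np.int64(184)), (np.float64(0.23), np.int64(215)), (np.float64(0.234), np.int64(301)), (np.float64(0.238), np.int64(405)), (np.float64(0.242), np.int64(285)), (np.float64(0.246), np.int64(445))]
((0.40822821855545044, -0.10316169261932373), (0.683270275592804, 0.37728583812713623), 87.29609680175781) [[ 0.20367886 -0.4355173 ]
 [ 0.58054465 -0.45331562]
 [ 0.6127776   0.22919393]
 [ 0.23591179  0.24699223]]
```

View pics/topz.png

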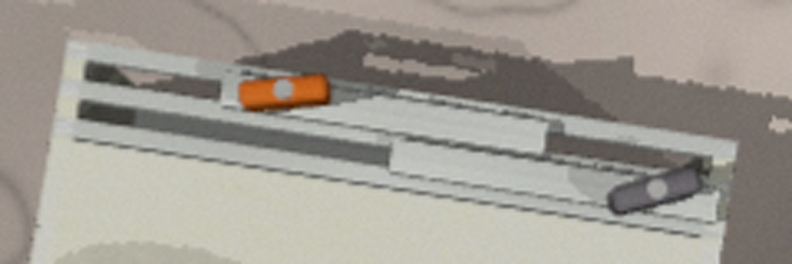

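View pics/scz.png

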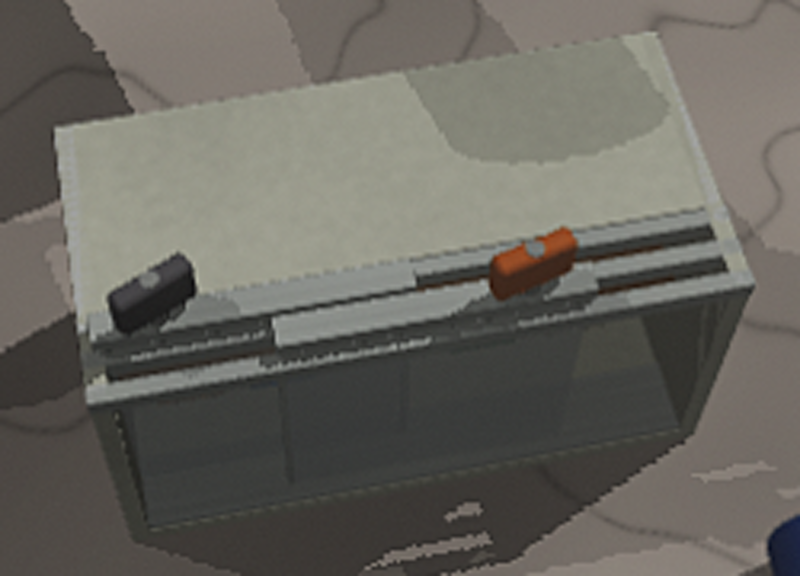

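```bash
python3 - <<'E'
from h import *
from cell import robot
ci=robot.camera_info("top"); cs=robot.camera_info("scene")
print('axis',plane(ci,[(285.8,201.7)],.241),plane(cs,[(367.5,247.2)],.241))
c=plane(ci,[(221.2,187.1),(423.3,218.3)],.19); e=c[0]-c[1]; print(c,np.linalg.norm(e),'top yaw of y',np.degrees(np.arctan2(e[1],e[0])))
c=plane(cs,[(200+752/3.2,170+287/3.2),(200+90/3.2,170+402/3.2)],.19); e=c[0]-c[1]; print(c,np.linalg.norm(e),np.degrees(np.arctan2(e[1],e[0])))
# bar edges in both
b=plane(ci,[(200+547/3.3,175+153/3.3),(200+222/3.3,175+104/3.3)],.203);print('bar',b)
for n,ci,roi in(("top",ci,(190,215,265,305)),("scene",cs,(235,270,340,390))):
    p=np.load(n+"0.npz")['p'];hsv=cv2.cvtColor(p,cv2.COLOR_RGB2HSV)
    m=cv2.inRange(hsv,(3,150,80),(20,255,255));q=np.zeros_like(m);q[roi[0]:roi[1],roi[2]:roi[3]]=255;m&=q
    W=plane(ci,pix(m),.241)[:,:2]; r=cv2.minAreaRect(np.float32(W));mu=W.mean(0);w,v=np.linalg.eigh(np.cov((W-mu).T));a=v[:,1]*np.sign(v[1,1])
    print(n,len(W),mu,r,'handle dir deg',np.degrees(np.arctan2(a[1],a[0])))
print(robot.observe()['time'])
E
```

```text
axis [[0.58005136 0.09548385 0.241     ]] [[0.58252306 0.09671724 0.241     ]]
[[ 0.61017882  0.2149217   0.19      ]
 [ 0.56352436 -0.14032835  0.19      ]] 0.35830048956977967 top yaw of y 82.51824655092602
[[ 0.61546638  0.21317172  0.19      ]
 [ 0.56679559 -0.13769503  0.19      ]] 0.35422636876328145 82.10256214376669
bar [[ 0.55434705 -0.03996311  0.203     ]
 [ 0.5759949   0.130661    0.203     ]]
top 203 [0.57805895 0.09484499] ((0.5783541202545166, 0.09506841003894806), (0.01539550255984068, 0.044001273810863495), 7.706323146820068) handle dir deg 96.68723843432564
scene 151 [0.58429777 0.09410044] ((0.58403080701828, 0.09439176321029663), (0.012758388184010983, 0.043470047414302826), 6.585928440093994) handle dir deg 96.4762819094685
0.1
```

```bash
cat > go.py <<'E'
import numpy as np
from scipy.spatial.transform import Rotation as Ro
from cell import robot
def Rt(psi):  # tool down, jaw z axis yaw psi deg
    z=np.array([np.cos(np.radians(psi)),np.sin(np.radians(psi)),0]); x=np.array([0,0,-1.]); return np.c_[x,np.cross(z,x),z]
def delta(P,psi):
    s=robot.observe();R=Ro.from_euler('xyz',s['tool_rot']).as_matrix()
    zz=R[:,2]; print('t',round(s['time'],2),'pos',s['tool_pos'].round(4),'jaw yaw',np.degrees(np.arctan2(zz[1],zz[0])).round(2),'toolx',R[:,0].round(3),'q',s['qpos'].round(3),'F',s['contact_force'].round(1),'T',s['torque'].round(2),'open',round(s['opening'],4))
    dp=R.T@(np.array(P)-s['tool_pos']); rv=np.degrees(Ro.from_matrix(R.T@Rt(psi)).as_rotvec()); print('dp',dp.round(4),'turn',rv.round(2)); return dp,rv
E
python3 - <<'E'
from go import *
print(Ro.from_euler('xyz',robot.observe()['tool_rot']).as_matrix().round(3))
for psi in (6.5,-173.5): delta((.581,.096,.31),psi)
E
```

```text
[[-0.     0.963  0.268]
 [ 0.001  0.268 -0.963]
 [-1.     0.    -0.001]]
t 0.1 pos [ 0.1409 -0.5054  0.2261] jaw yaw -74.43 toolx [-0.     0.001 -1.   ] q [-1.445  0.343  1.525 -0.     1.275 -0.146] F [ 0.5 -0.8  0.4] T [ 0.07  0.02 -0.02] open 0.0918
dp [-0.0831  0.5854 -0.4613] turn [-8.093e+01 -6.000e-02 -7.000e-02]
t 0.1 pos [ 0.1409 -0.5054  0.2261] jaw yaw -74.43 toolx [-0.     0.001 -1.   ] q [-1.445  0.343  1.525 -0.     1.275 -0.146] F [ 0.5 -0.8  0.4] T [ 0.07  0.02 -0.02] open 0.0918
dp [-0.0831  0.5854 -0.4613] turn [ 9.907e+01 -7.000e-02  6.000e-02]
```

>>> move_arm([
  {"dp": [-0.05,0,0],"turn": [0,0,0]},
  {"dp": [-0.085,0.02,-0.02],"turn": [-5,0,0]},
  {"dp": [-0.085,0.3,-0.24],"turn": [-81,0,0]},
  {"dp": [-0.085,0.3,-0.24],"turn": [-81,0,0]},
  {"dp": [-0.085,0.3,-0.24],"turn": [-81,0,0]},
  {"dp": [-0.085,0.3,-0.24],"turn": [-81,0,0]},
  {"dp": [-0.085,0.585,-0.461],"turn": [-81,0,0]},
  {"dp": [-0.085,0.585,-0.461],"turn": [-81,0,0]},
  {"dp": [-0.085,0.585,-0.461],"turn": [-81,0,0]},
  {"dp": [-0.085,0.585,-0.461],"turn": [-81,0,0]},
], hand=0.0918, squeeze=30)

```text
time: 1.1
tool_pos: [0.3929, -0.1572, 0.3117]
tool_rot: [-1.736, 1.571, -1.742]
contact_force: [0.7, -0.9, 0.3]
opening: 0.0919
```

```bash
python3 - <<'E'
from go import *
delta((.581,.096,.31),6.5)
E
```

```text
t 1.1 pos [ 0.3929 -0.1572  0.3117] jaw yaw -0.33 toolx [-0. -0. -1.] q [-0.562  0.092  1.614 -0.     1.436 -0.556] F [ 0.7 -0.9  0.3] T [-0.08 -0.09  0.02] open 0.0919
dp [0.0016 0.2543 0.1867] turn [-6.83 -0.    0.01]
```

>>> move_arm([
  {"dp": [0,0.254,0.187],"turn": [-7,0,0]},
  {"dp": [0,0.254,0.187],"turn": [-7,0,0]},
  {"dp": [0,0.254,0.187],"turn": [-7,0,0]},
  {"dp": [0,0.254,0.187],"turn": [-7,0,0]},
  {"dp": [0,0.254,0.187],"turn": [-7,0,0]},
  {"dp": [0,0.254,0.187],"turn": [-7,0,0]},
  {"dp": [0,0.254,0.187],"turn": [-7,0,0]},
  {"dp": [0,0.254,0.187],"turn": [-7,0,0]},
  {"dp": [0,0.254,0.187],"turn": [-7,0,0]},
])

```text
time: 2.0
tool_pos: [0.5817, 0.0924, 0.311]
tool_rot: [-2.887, 1.569, -2.776]
contact_force: [0.2, 0.4, -0.3]
opening: 0.092
```

```bash
python3 - <<'E'
from go import *
from h import *
delta((.581,.096,.212),6.5)
ci=robot.camera_info("wrist");p,d=robot.read_camera("wrist");cv2.imwrite("pics/w1.png",p[:,:,::-1])
hsv=cv2.cvtColor(p,cv2.COLOR_RGB2HSV)
m=cv2.inRange(hsv,(3,150,80),(20,255,255))
n,l,st,c=cv2.connectedComponentsWithStats(m); print(st,c)
i=1+np.argmax(st[1:,4]); uv=pix(l==i); D=d[uv[:,1],uv[:,0]]; k=D>0
W=world(ci,uv[k],D[k]);print(np.percentile(W,[5,50,95],axis=0))
W=plane(ci,uv,.241)[:,:2];mu=W.mean(0);w,v=np.linalg.eigh(np.cov((W-mu).T));a=v[:,1]*np.sign(v[1,1])
print(mu,cv2.minAreaRect(np.float32(W)),np.degrees(np.arctan2(a[1],a[0])))
E
```

```text
t 2.0 pos [0.5817 0.0924 0.311 ] jaw yaw 6.36 toolx [-0.002 -0.001 -1.   ] q [ 2.800e-02  4.200e-01  1.176e+00 -1.000e-03  1.547e+00 -8.300e-02] F [ 0.2  0.4 -0.3] T [-0.02 -0.06 -0.02] open 0.092
dp [ 0.099   0.0037 -0.0002] turn [-0.14 -0.09  0.02]
[[     0      0    640    480 293752]
 [   550      0     90    292  10210]
 [   603      3      1      1      1]
 [   545      7      1      1      1]
 [   559     10      1      1      1]
 [   574     10      1      1      1]
 [   547     14      1      1      1]
 [   603     23      1      1      1]
 [   596     36      1      1      1]
 [   545     43      1      1      1]
 [   306    209     20     68   1083]
 [   126    311      9     10     41]
 [   499    310     18     57    236]
 [   124    333      2      3      3]
 [   120    338      8     26     84]
 [   478    377    116     15    890]
 [   590    377      6      2      8]
 [   468    385      9      2     12]
 [   302    387     71      8    422]
 [   374    387      3      1      3]
 [   378    386     89      8    402]
 [   466    386      1      1      1]
 [   595    3
[... 328 characters left out ...]
45.          43.        ]
 [315.89012004 241.54108957]
 [129.85365854 315.75609756]
 [510.28389831 339.11440678]
 [124.66666667 334.        ]
 [123.         349.5952381 ]
 [540.66966292 384.08764045]
 [592.25       377.5       ]
 [472.5        385.66666667]
 [340.80094787 389.8957346 ]
 [375.         387.        ]
 [432.15920398 389.24129353]
 [466.         386.        ]
 [595.         387.        ]
 [473.95454545 473.04545455]]
[[ 1.55439826 -0.23212481 -0.75320165]
 [ 1.62169749  0.14309887 -0.74933395]
 [ 1.72388265  0.57237438 -0.74532711]]
[0.76975209 0.16517805] ((0.7726444005966187, 0.17761316895484924), (0.19240069389343262, 0.036358609795570374), 89.95191192626953) 94.09334080378818
```

View pics/w1.png

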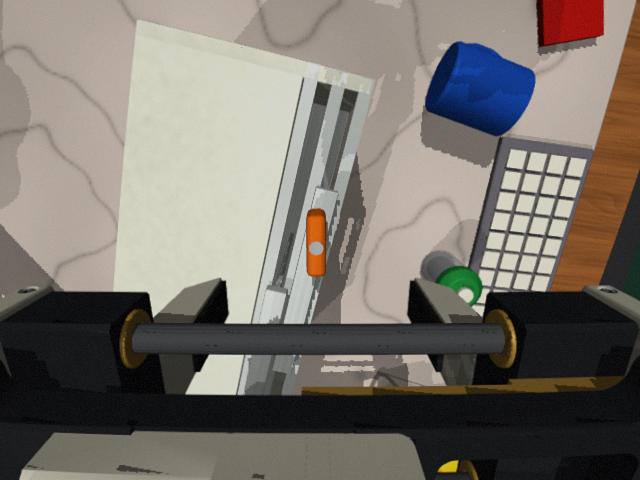

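The wrist view shows the orange knob between the jaws: its cap is at (316,248) and its handle spans rows 209–277. The fingers are clear on both sides.

```bash
python3 - <<'E'
from go import *
from h import *
ci=robot.camera_info("wrist")
p=cv2.imread("pics/w1.png");hsv=cv2.cvtColor(p,cv2.COLOR_BGR2HSV)
m=cv2.inRange(hsv,(3,150,80),(20,255,255));m[:200]=0;m[290:]=0;m[:,:295]=0;m[:,340:]=0
W=plane(ci,pix(m),.241)[:,:2];mu=W.mean(0);w,v=np.linalg.eigh(np.cov((W-mu).T));a=v[:,1]*np.sign(v[1,1])
print(mu,cv2.minAreaRect(np.float32(W)),np.degrees(np.arctan2(a[1],a[0])))
print('cap',plane(ci,[(316,248)],.241))
e=plane(ci,[(373,83),(241,391)],.19);print(e,np.degrees(np.arctan2(*(e[0]-e[1])[1::-1])))
b=plane(ci,[(303,76),(237,391)],.19);print(np.degrees(np.arctan2(*(b[0]-b[1])[1::-1])))
delta((.581,.0955,.212),6.5)
E
```

```text
[0.57840508 0.09937137] ((0.5783278346061707, 0.09820146858692169), (0.013088623061776161, 0.04883454367518425), 6.641478061676025) 97.02573952736121
cap [[0.57896027 0.09494533 0.241     ]]
[[ 0.60908947  0.21311041  0.19      ]
 [ 0.52282867 -0.07743763  0.19      ]] 73.46437338067956
82.67291613597192
t 2.05 pos [0.5816 0.0918 0.3115] jaw yaw 6.3 toolx [-0.001 -0.001 -1.   ] q [ 2.700e-02  4.190e-01  1.177e+00 -1.000e-03  1.547e+00 -8.300e-02] F [-0.4 -0.3  0.6] T [-0.05 -0.08  0.01] open 0.092
dp [ 0.0995  0.0037 -0.0001] turn [-0.2  -0.06  0.02]
```

>>> move_arm([
  {"dp": [0.04,0.0037,-0.001],"turn": [0,0,0]},
  {"dp": [0.075,0.0037,-0.001],"turn": [0,0,0]},
  {"dp": [0.098,0.0037,-0.001],"turn": [0,0,0]},
  {"dp": [0.098,0.0037,-0.001],"turn": [0,0,0]},
])

```text
time: 2.45
tool_pos: [0.5784, 0.0947, 0.2108]
tool_rot: [3.115, 1.564, -3.059]
contact_force: [0.5, 0.6, 1.2]
opening: 0.0918
```

>>> move_arm([
  {"dp": [0,0,0],"turn": [0,0,0]},
  {"dp": [0,0,0],"turn": [0,0,0]},
  {"dp": [0,0,0],"turn": [0,0,0]},
  {"dp": [0,0,0],"turn": [0,0,0]},
  {"dp": [0,0,0],"turn": [0,0,0]},
  {"dp": [0,0,0],"turn": [0,0,0]},
  {"dp": [0,0,0],"turn": [0,0,0]},
  {"dp": [0,0,0],"turn": [0,0,0]},
], hand=0, squeeze=30)

```text
time: 3.25
tool_pos: [0.5808, 0.0963, 0.2136]
tool_rot: [-2.59, 1.571, -2.48]
contact_force: [0.4, 0.6, -0.0]
opening: 0.0321
```

```bash
python3 - <<'E'
from go import *
delta((.581,.0955,.212),6.5)
E
```

```text
t 3.25 pos [0.5808 0.0963 0.2136] jaw yaw 6.33 toolx [-0. -0. -1.] q [ 0.034  0.469  1.362 -0.     1.311 -0.076] F [ 0.4  0.6 -0. ] T [ 0.01 -0.09 -0.  ] open 0.0321
dp [ 0.0016 -0.0008  0.0002] turn [-0.17 -0.01  0.  ]
```

Fingers are still closing.

>>> move_arm([
  {"dp": [0,0,0],"turn": [0,0,0]},
  {"dp": [0,0,0],"turn": [0,0,0]},
  {"dp": [0,0,0],"turn": [0,0,0]},
  {"dp": [0,0,0],"turn": [0,0,0]},
  {"dp": [0,0,0],"turn": [0,0,0]},
])

```text
time: 3.75
tool_pos: [0.5799, 0.0963, 0.2137]
tool_rot: [3.123, 1.569, -3.049]
contact_force: [-5.1, 1.3, 3.3]
opening: 0.0141
```

```bash
python3 - <<'E'
from go import *
import cv2
delta((.581,.0955,.212),6.5)
p,d=robot.read_camera("wrist");cv2.imwrite("pics/w2.png",p[:,:,::-1])
E
```

```text
t 3.75 pos [0.5799 0.0963 0.2137] jaw yaw 6.34 toolx [-0.002 -0.    -1.   ] q [ 0.034  0.469  1.363 -0.     1.312 -0.076] F [-5.1  1.3  3.3] T [-0.01  0.81  0.12] open 0.0141
dp [ 0.0017 -0.0009  0.001 ] turn [-0.16 -0.11 -0.  ]
```

View pics/w2.png

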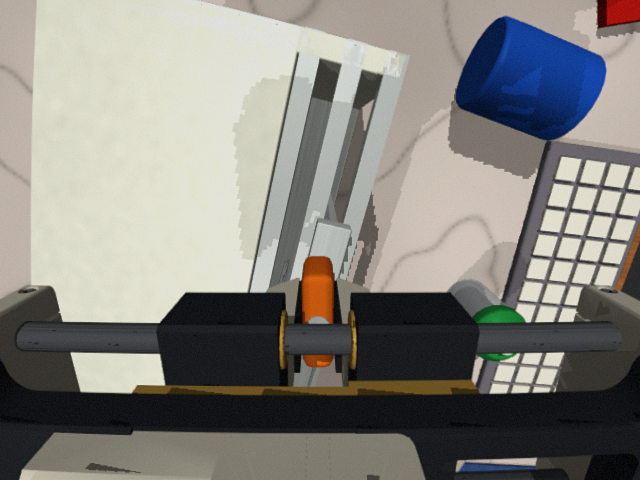

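The knob is gripped: the opening is 14.1 mm and the orange handle is between the pads at (318,310). Next I turn it counter-clockwise, which is negative about tool x.

>>> move_arm([
  {"dp": [0,0,-0.0007],"turn": [0,0,0]},
  {"dp": [0,0,-0.0007],"turn": [-4,0,0]},
  {"dp": [0,0,-0.0007],"turn": [-10,0,0]},
  {"dp": [0,0,-0.0007],"turn": [-16,0,0]},
  {"dp": [0,0,-0.0007],"turn": [-22,0,0]},
  {"dp": [0,0,-0.0007],"turn": [-28,0,0]},
  {"dp": [0,0,-0.0007],"turn": [-34,0,0]},
  {"dp": [0,0,-0.0007],"turn": [-40,0,0]},
], squeeze=55)

```text
time: 4.6
tool_pos: [0.5799, 0.0957, 0.2137]
tool_rot: [-2.958, 1.57, -2.146]
contact_force: [-3.4, -0.8, 1.5]
opening: 0.0135
```

```bash
python3 - <<'E'
from go import *
import cv2
delta((.580,.0955,.2137),82.5)
p,d=robot.read_camera("wrist");cv2.imwrite("pics/w3.png",p[:,:,::-1])
E
```

```text
t 4.6 pos [0.5799 0.0957 0.2137] jaw yaw 46.53 toolx [-0.    -0.001 -1.   ] q [ 3.300e-02  4.680e-01  1.364e+00 -1.000e-03  1.310e+00 -7.790e-01] F [-3.4 -0.8  1.5] T [-0.06  0.42 -0.13] open 0.0135
dp [-0.     -0.0002 -0.0001] turn [-3.597e+01 -4.000e-02 -1.000e-02]
```

View pics/w3.png

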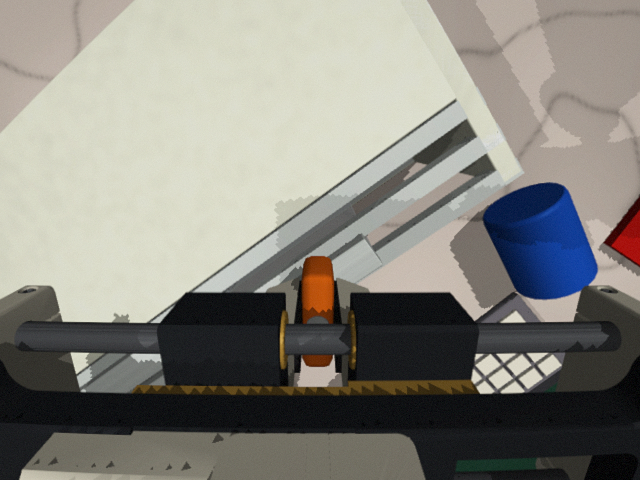

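The handle has turned with the tool and is still straight in the jaws at (318,310). I'll carry on to the loose stop.

>>> move_arm([
  {"dp": [0,0,0],"turn": [-6,0,0]},
  {"dp": [0,0,0],"turn": [-12,0,0]},
  {"dp": [0,0,0],"turn": [-18,0,0]},
  {"dp": [0,0,0],"turn": [-24,0,0]},
  {"dp": [0,0,0],"turn": [-30,0,0]},
  {"dp": [0,0,0],"turn": [-34,0,0]},
  {"dp": [0,0,0],"turn": [-37,0,0]},
  {"dp": [0,0,0],"turn": [-37,0,0]},
])

```text
time: 5.45
tool_pos: [0.58, 0.0961, 0.2137]
tool_rot: [1.79, 1.571, -3.04]
contact_force: [-3.9, -0.2, 1.4]
opening: 0.0138
```

```bash
python3 - <<'E'
from go import *
import cv2
y=np.array([np.cos(np.radians(82.4)),np.sin(np.radians(82.4)),0])
P=robot.observe()['tool_pos']
delta(P+.1*y,82.4)
p,d=robot.read_camera("wrist");cv2.imwrite("pics/w4.png",p[:,:,::-1])
E
```

```text
t 5.45 pos [0.58   0.0961 0.2137] jaw yaw 83.22 toolx [-0. -0. -1.] q [ 0.034  0.468  1.364 -0.     1.31  -1.419] F [-3.9 -0.2  1.4] T [-0.    0.51 -0.23] open 0.0138
dp [-0.     -0.0014  0.1   ] turn [ 0.82 -0.   -0.01]
```

View pics/w4.png

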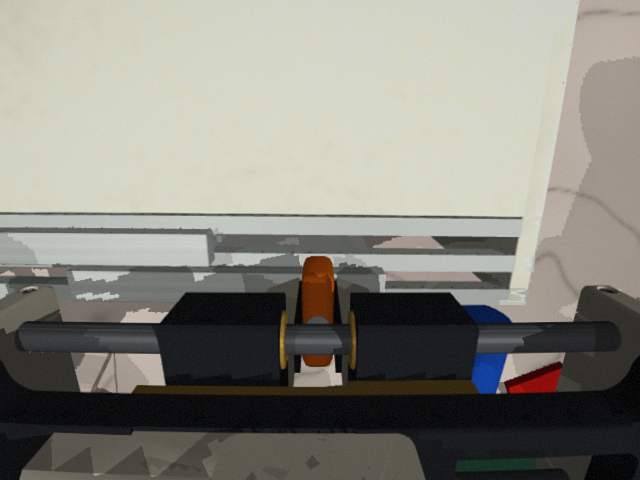

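>>> move_arm([
  {"dp": [0,0,0],"turn": [-2,0,0]},
  {"dp": [0,0,0],"turn": [-3,0,0]},
  {"dp": [0,0,0],"turn": [-3,0,0]},
])

```text
time: 5.8
tool_pos: [0.58, 0.0961, 0.2137]
tool_rot: [0.951, 1.57, 2.456]
contact_force: [-4.2, 0.3, 2.2]
opening: 0.0139
```

```bash
python3 - <<'E'
from go import *
P=robot.observe()['tool_pos']
delta(P,82.4)
E
```

```text
t 5.8 pos [0.58   0.0961 0.2137] jaw yaw 86.18 toolx [-0.  0. -1.] q [ 0.034  0.468  1.364  0.     1.31  -1.47 ] F [-4.2  0.3  2.2] T [ 0.09  0.6  -1.13] open 0.0139
dp [0. 0. 0.] turn [ 3.78  0.01 -0.02]
```

The torque jumped to 1.1 N m, so the knob is at its loose stop. I'll relax the turn by 3° and slide along the track.

>>> move_arm([
  {"dp": [0,0.0005,0],"turn": [3,0,0]},
  {"dp": [0,0.0003,0.003],"turn": [3,0,0]},
  {"dp": [0,0,0.01],"turn": [3,0,0]},
  {"dp": [0,-0.001,0.02],"turn": [3,0,0]},
  {"dp": [0,-0.0015,0.03],"turn": [3,0,0]},
  {"dp": [0,-0.002,0.04],"turn": [3,0,0]},
  {"dp": [0,-0.003,0.05],"turn": [3,0,0]},
  {"dp": [0,-0.003,0.055],"turn": [3,0,0]},
  {"dp": [0,-0.003,0.055],"turn": [3,0,0]},
])

```text
time: 6.7
tool_pos: [0.5871, 0.1521, 0.2137]
tool_rot: [-0.919, 1.569, 0.537]
contact_force: [2.5, 0.3, -0.8]
opening: 0.0138
```

```bash
python3 - <<'E'
from go import *
import cv2
P=robot.observe()['tool_pos']
delta(P+.01*np.array([.132,.991,0]),82.4)
for n in("wrist","top"):
    p,d=robot.read_camera(n);
    if n=="top": p=cv2.resize(p[175:255,200:440],None,fx=3.3,fy=3.3,interpolation=cv2.INTER_CUBIC)
    cv2.imwrite(f"pics/{n}5.png",p[:,:,::-1])
E
```

```text
t 6.7 pos [0.5871 0.1521 0.2137] jaw yaw 83.4 toolx [ 0.001  0.001 -1.   ] q [ 1.270e-01  5.020e-01  1.308e+00  1.000e-03  1.331e+00 -1.329e+00] F [ 2.5  0.3 -0.8] T [ 0.2  -0.51 -0.37] open 0.0138
dp [ 0.     -0.0002  0.01  ] turn [1.   0.05 0.07]
```

View pics/wrist5.png

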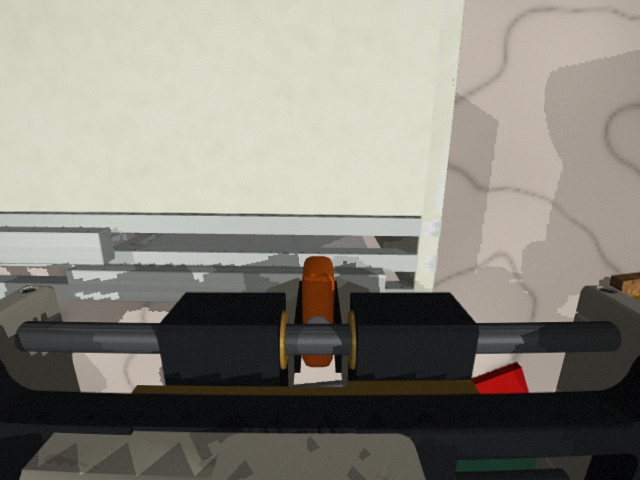

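View pics/top5.png

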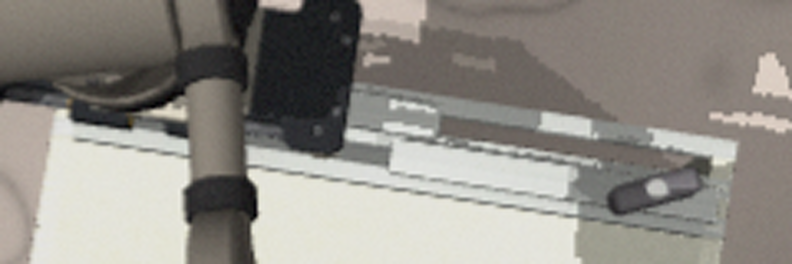

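>>> move_arm([
  {"dp": [0,0.0003,0.005],"turn": [0,0,0]},
  {"dp": [0,0.0003,0.01],"turn": [0,0,0]},
  {"dp": [0,0.0003,0.013],"turn": [0,0,0]},
  {"dp": [0,0.0003,0.016],"turn": [0,0,0]},
  {"dp": [0,0.0003,0.017],"turn": [0,0,0]},
  {"dp": [0,0.0003,0.017],"turn": [0,0,0]},
])

```text
time: 7.4
tool_pos: [0.5891, 0.1679, 0.2137]
tool_rot: [-1.486, 1.569, -0.032]
contact_force: [5.2, -0.0, -2.1]
opening: 0.0134
```

```bash
python3 - <<'E'
from go import *
import cv2
P=robot.observe()['tool_pos']
delta(P+.01*np.array([.132,.991,0]),82.4)
p,d=robot.read_camera("wrist");cv2.imwrite(f"pics/w6.png",p[:,:,::-1])
E
```

```text
t 7.4 pos [0.5891 0.1679 0.2137] jaw yaw 83.32 toolx [ 0.002 -0.    -1.   ] q [ 0.153  0.513  1.289 -0.     1.338 -1.301] F [ 5.2 -0.  -2.1] T [ 0.04 -1.09 -0.35] open 0.0134
dp [ 0.     -0.0002  0.01  ] turn [0.92 0.01 0.1 ]
```

View pics/w6.png

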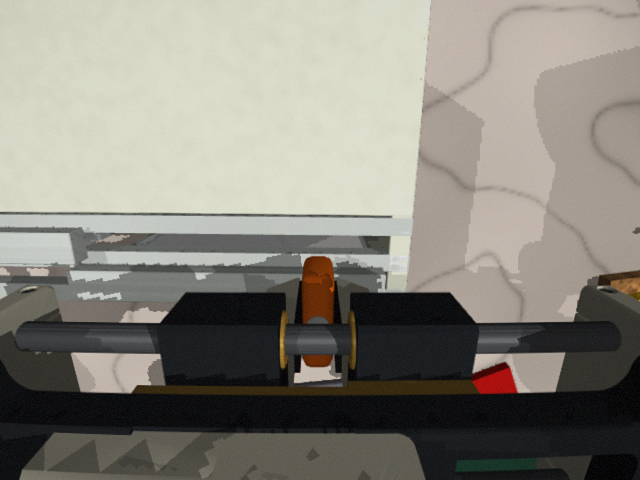

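>>> move_arm([
  {"dp": [0,-0.0007,0.002],"turn": [0,0,0]},
  {"dp": [0,-0.0007,0.003],"turn": [0,0,0]},
  {"dp": [0,-0.0007,0.0045],"turn": [0,0,0]},
  {"dp": [0,-0.0007,0.005],"turn": [0,0,0]},
  {"dp": [0,-0.0007,0.005],"turn": [0,0,0]},
])

```text
time: 7.95
tool_pos: [0.5898, 0.1728, 0.2137]
tool_rot: [-1.301, 1.57, 0.153]
contact_force: [5.0, -1.4, -1.8]
opening: 0.0139
```

```bash
python3 - <<'E'
from go import *
P=robot.observe()['tool_pos']
delta(P+.01*np.array([.132,.991,0]),82.4)
E
```

```text
t 7.95 pos [0.5898 0.1728 0.2137] jaw yaw 83.33 toolx [ 0.001  0.    -1.   ] q [ 0.16   0.517  1.281 -0.     1.342 -1.294] F [ 5.  -1.4 -1.8] T [ 0.01 -0.98 -0.33] open 0.0139
dp [ 0.     -0.0002  0.01  ] turn [0.93 0.01 0.03]
```

>>> move_arm([
  {"dp": [0,-0.0006,0.002],"turn": [0,0,0]},
  {"dp": [0,-0.0006,0.004],"turn": [0,0,0]},
  {"dp": [0,-0.0006,0.004],"turn": [0,0,0]},
])

```text
time: 8.25
tool_pos: [0.5903, 0.1763, 0.2137]
tool_rot: [2.534, 1.569, -2.294]
contact_force: [0.9, -3.3, 1.3]
opening: 0.0137
```

```bash
python3 - <<'E'
from go import *
import cv2
P=robot.observe()['tool_pos']
delta(P+.01*np.array([.132,.991,0]),82.4)
p,d=robot.read_camera("wrist");cv2.imwrite(f"pics/w7.png",cv2.resize(p[190:310,200:460],None,fx=3,fy=3)[:,:,::-1])
E
```

```text
t 8.25 pos [0.5903 0.1763 0.2137] jaw yaw 83.33 toolx [-0.001 -0.001 -1.   ] q [ 1.660e-01  5.210e-01  1.275e+00 -1.000e-03  1.347e+00 -1.288e+00] F [ 0.9 -3.3  1.3] T [-0.46 -0.39 -0.29] open 0.0137
dp [-0.     -0.0002  0.01  ] turn [ 0.93 -0.07 -0.05]
```

View pics/w7.png

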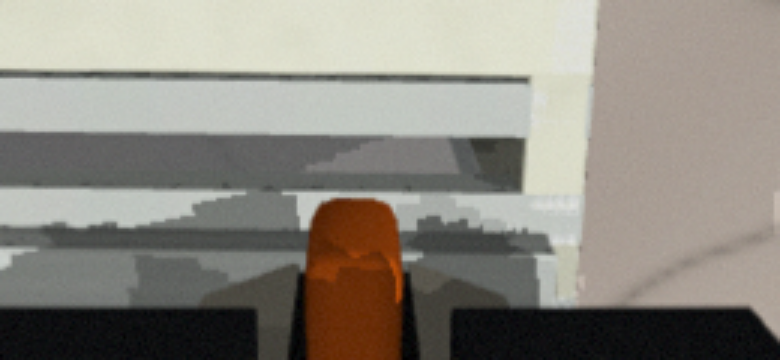

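>>> move_arm([
  {"dp": [0,0,0.0015],"turn": [0,0,0]},
  {"dp": [0,0,0.003],"turn": [0,0,0]},
  {"dp": [0,0,0.003],"turn": [0,0,0]},
])

```text
time: 8.6
tool_pos: [0.5903, 0.1764, 0.2137]
tool_rot: [2.873, 1.565, -1.957]
contact_force: [-1.9, -13.0, 2.4]
opening: 0.0132
```

```bash
python3 - <<'E'
from go import *
P=robot.observe()['tool_pos']
delta(P+.01*np.array([.132,.991,0]),82.4)
E
```

```text
t 8.6 pos [0.5903 0.1764 0.2137] jaw yaw 83.27 toolx [-0.002 -0.006 -1.   ] q [ 0.169  0.523  1.272 -0.005  1.35  -1.283] F [ -1.9 -13.    2.4] T [-2.09  0.02 -0.24] open 0.0132
dp [-0.0001 -0.0001  0.01  ] turn [ 0.87 -0.34 -0.09]
```

Position stopped advancing and the force rose to 13 N, so the door is at its end stop after 81 mm. I'll relax, open and retreat upwards.

>>> move_arm([
  {"dp": [0,0,-0.002],"turn": [0,0,0]},
  {"dp": [0,0,-0.0022],"turn": [0,0,0]},
  {"dp": [0,0,-0.0022],"turn": [0,0,0]},
])

```text
time: 8.9
tool_pos: [0.5903, 0.1763, 0.2137]
tool_rot: [2.648, 1.569, -2.181]
contact_force: [-0.9, -7.2, 0.8]
opening: 0.0135
```

>>> move_arm([
  {"dp": [0,0,0],"turn": [0,0,0]},
  {"dp": [0,0,0],"turn": [0,0,0]},
  {"dp": [0,0,0],"turn": [0,0,0]},
  {"dp": [0,0,0],"turn": [0,0,0]},
  {"dp": [0,0,0],"turn": [0,0,0]},
  {"dp": [0,0,0],"turn": [0,0,0]},
], hand=0.06)

```text
time: 9.5
tool_pos: [0.5907, 0.1775, 0.2137]
tool_rot: [0.298, 1.571, 1.752]
contact_force: [-0.6, -0.6, -0.1]
opening: 0.0568
```

```bash
python3 - <<'E'
from go import *
P=robot.observe()['tool_pos']
delta(P+.01*np.array([.132,.991,0]),82.4)
E
```

```text
t 9.5 pos [0.5907 0.1775 0.2137] jaw yaw 83.34 toolx [-0.  0. -1.] q [ 0.168  0.522  1.274  0.     1.346 -1.287] F [-0.6 -0.6 -0.1] T [ 0.06 -0.2  -0.  ] open 0.0568
dp [ 0.     -0.0002  0.01  ] turn [ 0.94  0.   -0.  ]
```

Released with no force left on the tool. I'll retreat up and back towards the robot so the top camera can see.

>>> move_arm([
  {"dp": [-0.03,0,0],"turn": [0,0,0]},
  {"dp": [-0.07,0,0],"turn": [0,0,0]},
  {"dp": [-0.1,0,0],"turn": [0,0,0]},
  {"dp": [-0.11,0.05,0],"turn": [0,0,0]},
  {"dp": [-0.11,0.1,0],"turn": [0,0,0]},
  {"dp": [-0.11,0.15,0],"turn": [0,0,0]},
  {"dp": [-0.11,0.17,0],"turn": [0,0,0]},
  {"dp": [-0.11,0.17,0],"turn": [0,0,0]},
])

```text
time: 10.3
tool_pos: [0.4195, 0.1976, 0.3248]
tool_rot: [-0.977, 1.569, 0.48]
contact_force: [0.4, -0.4, 0.6]
opening: 0.0601
```

```bash
python3 - <<'E'
from go import *
import cv2
delta((0.5,0,.3),82.4)
for n,r in(("scene",(170,350,200,450)),("top",(175,255,200,440))):
    p,d=robot.read_camera(n); p=cv2.resize(p[r[0]:r[1],r[2]:r[3]],None,fx=3.2,fy=3.2,interpolation=cv2.INTER_CUBIC)
    cv2.imwrite(f"pics/{n}9.png",p[:,:,::-1])
E
```

```text
t 10.3 pos [0.4195 0.1976 0.3248] jaw yaw 83.44 toolx [ 0.001  0.001 -1.   ] q [ 0.274  0.164  1.494  0.     1.482 -1.182] F [ 0.4 -0.4  0.6] T [ 0.14 -0.16 -0.01] open 0.0601
dp [ 0.0248 -0.1025 -0.1871] turn [1.04 0.04 0.06]
```

View pics/scene9.png

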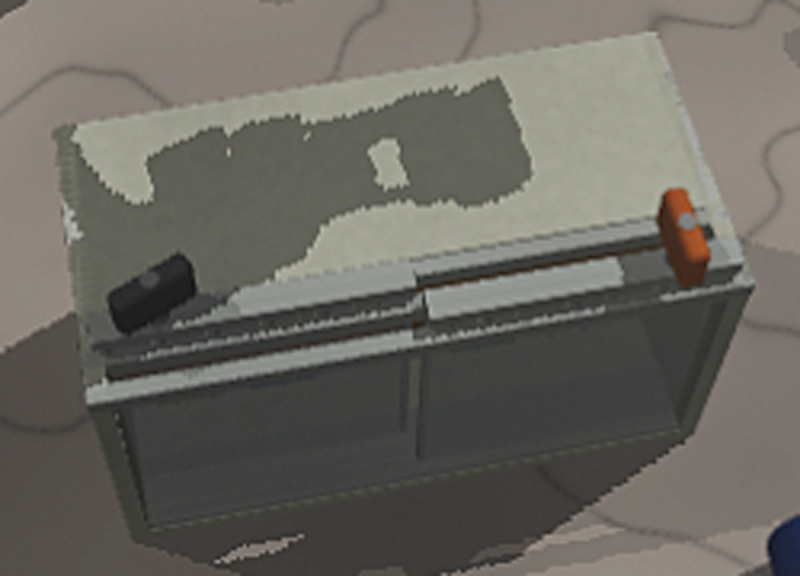

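View pics/top9.png

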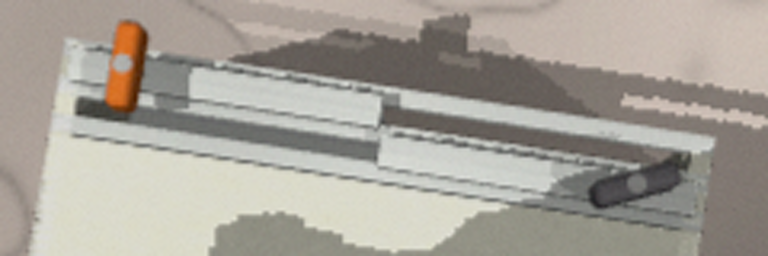

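Both views show the orange handle lying across the track (top view 125,65), with its bar at the cabinet's end. The grey knob, around (637,183) in the top view, looks unchanged, and the arm is clear.

```bash
python3 - <<'E'
from cell import robot
print(robot.hand_in(), robot.observe()['time'])
E
```

```text
the job is handed in; nothing more can be done
the job is handed in; nothing more can be done
```

The orange knob is loose, its door is shut, and the job is handed in. The robot's clock read about 10.4 s at that point.

- **Knob:** I gripped the handle and turned it about 77° counter-clockwise. A little further on, the torque jumped from 0.23 to 1.1 N m, which I took as the loose stop. The door was still about 81 mm open then.
- **Door:** I slid it about 81 mm by its knob, until it stopped moving and the force rose to 13 N.
- **Release:** I eased back, opened the gripper, lifted clear and moved back over the cabinet, with no remaining force on the tool.

The last scene and top pictures show the orange handle across the track and its bar at the cabinet's end. The grey knob is in the same place and at the same angle as before, and the gripper is clear. None of my final checks failed. The end stop came a few millimetres later than I had first estimated from the pictures, so I went by the force contact instead.

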